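# Load the reagent cassette and close the analyser's reagent drawer

## Robot

A 7-joint arm with a two-finger parallel gripper is mounted at the origin on the work surface. World frame = base frame: x ahead of the robot, y to its left, z up, the work surface at z = 0. Lengths are in m, angles in rad, forces in N, time in s.
With the tool pointing down it reaches from about 0.375 to 0.925 m from the base axis. Payload 3.1 kg.
Tool frame: the origin (TCP) lies between the finger pads; the fingertips stand 19 mm ahead of it and the grasp point (between the pads) is the TCP; z points along the fingers, y is the line along which they close (so a half turn about z gives the same grasp; the last joint's range is limited). The gripper opens to 85 mm and grips with 20 to 120 N. Pads are 22 mm wide; open, the fingers measure 114 mm over their backs; the gripper's body (76 mm by 85 mm) begins 54 mm behind the grasp point. The pads swing forward as they close: fully open they stand 13 mm farther back than shut.
Start: joints at [1.077, 0.383, 0.044, 1.598, -0.018, 1.161, -0.05], TCP at [0.251, -0.6, 0.25] pointing down, gripper open.
Joint ranges: [-2.61, 2.61], [-0.41, 2.15], [-1.48, 1.57], [0, 2.5], [-1.57, 4.71], [0.05, 1.97], [-2.85, 2.85]. Speed limits (rad/s): [2.79, 2.79, 3.14, 3.14, 3.14, 3.14, 3.14].

## Interface

Orientations are given as a unit quaternion [x, y, z, w].
In Python, from bench import move_ptp, movel, move_j, move_gripper, pause, inverse_kinematics, read_camera, camera_params, MotionError, sign_off, look_for, tip_of, read_time_s, read_qpos, read_joint_vel, read_effort, read_eef_pos, read_tcp_rot, read_ft_force, read_ft_torque, read_finger_gap, read_grasp_force gives the robot as it stands. Calls block until the motion is done:
- move_ptp(position, orientation): joint-space move of the TCP to a pose.
- movel(position, orientation=None, speed=0.15): straight line of the TCP; orientation=None keeps the orientation; speed is the mean speed in m/s.
- move_j(angles): joint-space move.
- move_gripper(opening, effort=None): finger opening in m; effort is the grip in N (None keeps the last); returns when the fingers have stopped.
- pause(seconds).
- inverse_kinematics(position, orientation): joint angles nearest the present ones, or None.
- read_camera(name): name is "side" or "top" or "wrist"; returns the picture (400x640x3 uint8, red, green, blue); there is no depth.
- camera_params(name): a dict with "K" (3x3 intrinsics, pixels), "camera_from_world" (4x4, takes a point from world to camera coordinates). Camera axes: x right, y down, z forward; pixel columns grow to the right and rows downward; lengths in m; the calibration is good to about 2 mm. A picture is of the moment at which its call begins: read the wrist's pose just before it. camera_params takes no time and is no camera call; for the wrist camera it gives the pose at the moment of the call.
A pose or a line that the arm cannot do raises MotionError and nothing moves.
- sign_off(): hands the job in; it is judged then, once.
Trained networks look in the newest picture that a camera, given by its name, has taken for a name from the list of things; names that differ only in an ending like _2 or _b are one class to them, and where a whole thing is asked for, a point or a joint stands for the part that bears it (a point fixed in the world has none). Each returns a list of dicts, best first, with "confidence" (0 to 1); they miss things now and then, are a little off and sometimes report something else, mostly with a low value. They report only what shows in the picture. A call takes as long as a camera call. They do not tell look-alikes from the thing itself.
- look_for(camera, name): "at" ([column, row] in pixels, amid what is visible of it).
- tip_of(camera, name): "at" ([column, row] in pixels: a listed point, or the origin of a listed thing).
Readings, each from a call of its own:
- read_time_s(): time.
- read_qpos(): joint angles.
- read_joint_vel(): joint speeds.
- read_effort(): joint torques, N m.
- read_eef_pos(): TCP position.
- read_tcp_rot(): TCP orientation.
- read_ft_force(): force on the tool from outside, world axes, zero at the start.
- read_ft_torque(): the same for the moment, N m.
- read_finger_gap(): finger opening in m.
- read_grasp_force(): force on a finger pad.
Only numpy, scipy, OpenCV 4.12 (cv2) and the standard library are available. Lean on these libraries where they do the work, as an engineer would, in place of code of your own. Each camera call takes 0.05 s, during which the arm holds its last target. There are 200 camera calls.

## Task

The analyser's reagent drawer stands open with its amber bay empty: take the amber reagent cassette from the sloping rack and lower it (do not let it fall) upright, to the floor of the amber bay. Then push the drawer gently, without slamming it, all the way home until it clicks in at its detent. Leave the blue and green cassettes seated in their bays, and do not shift the other two in the rack or the things standing about on the bench.

Things in the scene. Friction and masses are not known exactly. Their poses are not given: they have to be found in the camera images.
- analyser: Ivory bench analyser, fixed, 430 deep, 380 wide, 400 mm tall. Origin: on the table under the middle of the closed drawer's outer face; x points into the machine (the way the drawer closes), z up. Flat lower face at x = 0 up to z = 112 mm, with the drawer's opening y = -98 to 98, z = 12 to 112 mm
- housing_edge (a point): Lower front edge of the brow above the drawer, 112 mm above the table. The brow's upright face stands 10 mm further out than the closed drawer's, z = 112 to 200 mm, y = -260 to 120 mm; above it the screen face slopes back 29 degrees to z = 400. To push the drawer home under the brow the tool must lean back, fingers pointing down and inward, about 40 degrees from vertical
- drawer (a joint): How far the reagent drawer has been pushed in (m) from where it stood, 165 to 210 mm open, at the start. It is home, against rubber bumpers, when drawer_front is at x = 0 of the analyser. Friction 1.2 N, damping 12 N s/m. Sprung roller detent: from about 14 to 6 mm before home it resists with about 6 N in all; once past, it draws the drawer home and holds it
- drawer_front (a point): Middle of the outer face of the drawer's front panel, 60 mm above the table; moves with the drawer, axes as the analyser's. The flat upright panel is 190 wide, 12 mm thick and spans 14 to 108 mm above the table; no handle. Coloured tabs on its top edge mark the bays
- bay_amber (a point): Centre of the floor of the middle, amber-marked bay, 22 mm above the table, 71 mm behind the panel's outer face; moves with the drawer, axes as the analyser's. Bays are 108 mm long (x), 36 wide (y), 46 apart, parted by 10 mm walls 18 mm tall; the tray's outer walls are 34 mm tall, the front panel 86 mm above the bay floor
- bay_blue (a point): Centre of the floor of the blue-marked bay, 46 mm to +y of the amber bay; holds the blue cassette
- bay_green (a point): Centre of the floor of the green-marked bay, 46 mm to -y of the amber bay; holds the green cassette
- cassette_amber: Amber reagent cassette, in a rack lane, leaning 30 degrees. White body 100 (x) x 30 (y) x 50 mm (z); amber grip rib at the middle of its top, 36 (x) x 14 (y) mm, from 50 to 76 mm above the underside; two low screw caps, 22 across, 8 mm tall, 34 mm either side of the middle. 0.12 to 0.24 kg. Origin: centre of the underside, z up through the rib; same either way round
- cassette_red: Red cassette in the rack, same make and size as the amber one; stays
- cassette_violet: Violet cassette in the rack, same make and size; stays
- cassette_blue: Blue cassette, same make and size, upright in the blue bay; its rib is 32 mm from a rib in the amber bay. Stays in the drawer
- cassette_green: Green cassette, same make and size, upright in the green bay; its rib is 32 mm from a rib in the amber bay. Stays in the drawer
- rack: White sloping rack, fixed, 150 deep x 184 wide x 100 mm tall. Origin: on the table under its middle; low front to -x. The bed rises 30 degrees towards +x, so the ribs point up and 30 degrees towards -x. Three lanes 54 mm apart along y, each 36 mm wide between guides 14 mm high, a 16 mm stop at the low end; 40 mm free between neighbouring grip ribs
- tip_box: Blue pipette-tip box with a pale lid, 122 (x) x 86 x 72 mm tall, loose, beyond the rack. Origin: centre of the underside
- tube_rack: Blue rack of capped sample tubes, 190 (x) x 50 x 93 mm tall, loose, beyond the bottle. Origin: centre of the underside
- wash_bottle: White bottle with a red cap, 64 mm across, 170 mm tall, loose, standing between rack and drawer. Origin: centre of the underside
Mind the look-alikes: they are no part of the job. Of the things that look like the cassette_amber, the smaller one is meant.

How it is judged:
On the way, in this order (a step that is already met when the one before it is completed fails the run):
1. the amber cassette is seated upright in the amber bay and let go, with the drawer still open by more than 50 mm (x of cassette_amber in the frame of bay_amber between -0.009 and 0.009 m and y of cassette_amber in the frame of bay_amber between -0.008 and 0.008 m and z of cassette_amber in the frame of bay_amber between -0.004 and 0.004 m and angle between cassette_amber's own z axis and vertical below 0.07 rad and angle between the x axis of cassette_amber and the x axis of bay_amber, either way round below 0.12 rad and contact force between the fingers and cassette_amber below 0.1 N and x of drawer_front in the frame of analyser below -0.05 m), for 0.2 s.
2. the drawer is home at its detent, with the amber cassette seated in it (x of drawer_front in the frame of analyser above -0.003 m and x of cassette_amber in the frame of bay_amber between -0.009 and 0.009 m and y of cassette_amber in the frame of bay_amber between -0.008 and 0.008 m and z of cassette_amber in the frame of bay_amber between -0.004 and 0.004 m and angle between cassette_amber's own z axis and vertical below 0.07 rad and angle between the x axis of cassette_amber and the x axis of bay_amber, either way round below 0.12 rad), for 0.2 s.
At the end, for the whole second after the job is handed in: The drawer is home (under 3 mm open). Amber, blue and green cassettes are at rest in the bays of their colour: within 9 mm along, 8 mm across, underside within 4 mm of the floor, upright within 4 and in line within 7 degrees. Red and violet are within 20 mm of where they were (all of step 2 and x of cassette_blue in the frame of bay_blue between -0.009 and 0.009 m and y of cassette_blue in the frame of bay_blue between -0.008 and 0.008 m and z of cassette_blue in the frame of bay_blue between -0.004 and 0.004 m and angle between each of cassette_blue, cassette_green's own z axis and vertical below 0.07 rad and angle between the x axis of cassette_blue and the x axis of bay_blue, either way round below 0.12 rad and x of cassette_green in the frame of bay_green between -0.009 and 0.009 m and y of cassette_green in the frame of bay_green between -0.008 and 0.008 m and z of cassette_green in the frame of bay_green between -0.004 and 0.004 m and angle between the x axis of cassette_green and the x axis of bay_green, either way round below 0.12 rad and linear speed of cassette_amber below 0.02 m/s and distance of each of cassette_red, cassette_violet from where it was at the start of the episode below 0.02 m); the robot touches nothing.
It fails at once if the drawer is slammed (closed faster than 0.3 m/s) (velocity of joint drawer above 0.3 m/s).
It fails at once if the amber cassette is let fall (moves faster than 0.5 m/s with no finger on it) (contact force between the fingers and cassette_amber below 0.1 N and linear speed of cassette_amber above 0.5 m/s).
It fails at once if the red or violet cassette is moved more than 20 mm (distance of any of cassette_red, cassette_violet from where it was at the start of the episode above 0.02 m).
It fails at once if the tip box, tube rack or bottle is moved more than 20 mm or tipped more than 20 degrees ((distance of tip_box from where it was at the start of the episode above 0.02 m or angle between tip_box's own z axis and vertical above 0.35 rad) or (distance of tube_rack from where it was at the start of the episode above 0.02 m or angle between tube_rack's own z axis and vertical above 0.35 rad) or (distance of wash_bottle from where it was at the start of the episode above 0.02 m or angle between wash_bottle's own z axis and vertical above 0.35 rad)).
It also fails if it takes over 54 s, if anything falls off the work surface, if the arm or the gripper's body presses on something with over 40 N, if the wrist force passes 120 N, or if a joint passes its speed limit or range.

## Working session

There is one attempt and no reset: what is moved stays moved. The work goes in short steps, each a Python script; the robot and the scene stay as the last script left them, time stands still between calls to the robot, and variables do not carry over. Pictures are saved under pics/ and viewed, at most 10 in all, crops included, and the job is handed in when it is done.

```bash
mkdir -p pics; ls
python3 - <<'E'
from bench import *
import cv2,numpy as np
for c in ["top","side"]:
    im=read_camera(c); cv2.imwrite(f"pics/{c}0.png",im[:,:,::-1])
    p=camera_params(c); print(c,np.round(p["K"],1).tolist(),np.round(p["camera_from_world"],3).tolist())
    for n in ["cassette_amber","cassette_red","cassette_violet","cassette_blue","cassette_green","bay_amber","drawer_front","bay_blue","bay_green","rack","wash_bottle","tube_rack","tip_box","analyser","housing_edge"]:
        print(n,[(np.round(d["at"],1).tolist(),round(d["confidence"],2)) for d in tip_of(c,n)[:3]])
print(read_time_s(),read_tcp_rot(),read_eef_pos())
E
```

```text
pics
top [[508.6, 0.0, 318.0], [0.0, 508.6, 196.0], [0.0, 0.0, 1.0]] [[-0.097, -0.995, 0.001, 0.059], [-0.974, 0.095, -0.206, 0.556], [0.205, -0.021, -0.978, 1.026], [0.0, 0.0, 0.0, 1.0]]
cassette_amber [([369.8, 292.4], 0.71)]
cassette_red [([447.1, 239.4], 0.96)]
cassette_violet [([463.5, 192.7], 0.87)]
cassette_blue [([235.9, 248.5], 0.64)]
cassette_green [([244.2, 213.3], 0.71), ([319.5, 117.9], 0.52)]
bay_amber [([237.4, 231.7], 0.88), ([266.0, 231.1], 0.28)]
drawer_front [([268.3, 230.8], 0.8), ([445.4, 237.4], 0.34), ([174.5, 211.6], 0.2)]
bay_blue [([231.6, 250.2], 0.76)]
bay_green [([244.3, 210.6], 0.69)]
rack [([455.6, 221.6], 0.64)]
wash_bottle [([344.8, 185.1], 0.89)]
tube_rack [([321.1, 117.5], 0.8)]
tip_box [([417.6, 125.8], 0.64)]
analyser [([183.6, 221.4], 0.58), ([319.9, 119.3], 0.45)]
housing_edge [([173.1, 210.4], 0.62)]
side [[457.8, 0.0, 318.5], [0.0, 457.8, 192.2], [0.0, 0.0, 1.0]] [[-0.3, 0.954, 0.007, 0.151], [0.594, 0.193, -0.781, -0.263], [-0.747, -0.23, -0.624, 1.657], [0.0, 0.0, 0.0, 1.0]]
cassette_amber []
cassette_red [([244.3, 162.3], 0.6)]
cassette_violet [([209.2, 179.6], 0.64)]
cassette_blue [([394.2, 207.2], 0.68)]
cassette_green [([374.7, 221.8], 0.7)]
bay_amber [([384.5, 208.2], 0.63)]
drawer_front [([363.9, 191.9], 0.74)]
bay_blue [([392.4, 201.9], 0.68), ([226.9, 171.5], 0.42)]
bay_green [([375.5, 222.4], 0.82)]
rack [([226.6, 179.9], 0.75)]
wash_bottle [([285.0, 222.4], 0.73), ([376.8, 220.8], 0.3), ([374.2, 223.5], 0.23)]
tube_rack [([280.6, 268.7], 0.62), ([392.7, 204.4], 0.42)]
tip_box [([203.3, 235.8], 0.86), ([287.4, 222.9], 0.57), ([209.6, 177.7], 0.15)]
analyser []
housing_edge []
1.6 [9.80478550e-01 1.96626071e-01 1.56628929e-05 2.92105392e-05] [ 0.25062563 -0.59976703  0.25030411]
```

View pics/top0.png

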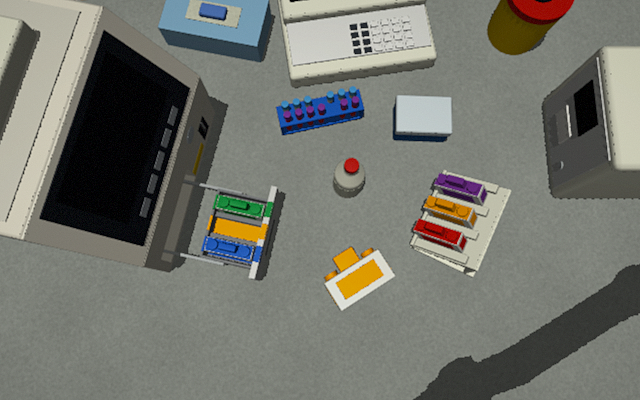

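View pics/side0.png

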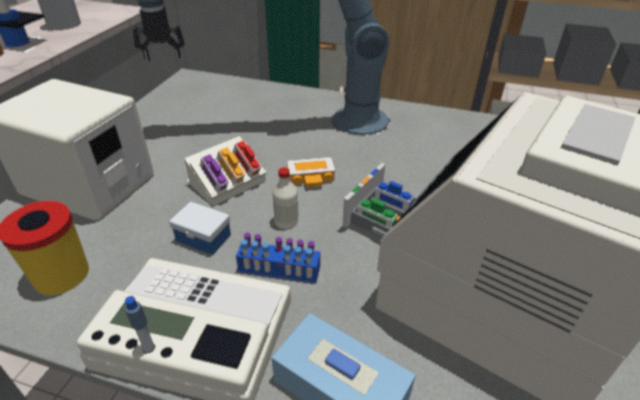

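The top picture shows the amber cassette in the rack's middle lane at (450, 210), between violet (460, 187) and red (440, 236). The larger look-alike lies on the bench at (360, 278), the bottle is at (349, 178), and the open drawer is at (240, 230) with its panel at x≈268. The side picture agrees: rack at (225, 165), drawer panel at (365, 195).

```bash
cat > h.py <<'E'
from bench import *
import numpy as np, cv2
from scipy.optimize import least_squares
from scipy.spatial.transform import Rotation as R
def proj(p,X):
    X=np.atleast_2d(X); c=p["camera_from_world"]; c=np.asarray(c); Y=X@c[:3,:3].T+c[:3,3]
    Y=Y@np.asarray(p["K"]).T; return Y[:,:2]/Y[:,2:]
def ray(p,uv):
    c=np.asarray(p["camera_from_world"]); d=c[:3,:3].T@np.linalg.solve(p["K"],[uv[0],uv[1],1]); return -c[:3,:3].T@c[:3,3],d
def onz(p,uv,z):
    o,d=ray(p,uv); return o+d*(z-o[2])/d[2]
def tri(obs):
    f=lambda X:np.concatenate([proj(p,X)[0]-uv for p,uv in obs])
    s=least_squares(f,[.5,0,.05]); return s.x,np.abs(s.fun).max()
E
python3 - <<'E'
from h import *
T=camera_params("top");S=camera_params("side");W=camera_params("wrist")
D=dict(red=([447.1,239.4],[244.3,162.3]),violet=([463.5,192.7],[209.2,179.6]),blue=([235.9,248.5],[394.2,207.2]),green=([244.2,213.3],[374.7,221.8]),bay=([237.4,231.7],[384.5,208.2]),front=([268.3,230.8],[363.9,191.9]),bayb=([231.6,250.2],[392.4,201.9]),bayg=([244.3,210.6],[375.5,222.4]),rack=([455.6,221.6],[226.6,179.9]),bottle=([344.8,185.1],[285,222.4]),tubes=([321.1,117.5],[280.6,268.7]),tip=([417.6,125.8],[203.3,235.8]))
for k,(a,b) in D.items():
    x,e=tri([(T,a),(S,b)]); print(k,x.round(3),round(e,1))
print("hous",onz(T,[173.1,210.4],.112).round(3))
# wrist camera in tool frame
r=R.from_quat(read_tcp_rot()).as_matrix();c=np.asarray(W["camera_from_world"]);
print("cam in tool",(r.T@(-c[:3,:3].T@c[:3,3]-read_eef_pos())).round(3),(r.T@c[:3,:3].T).round(3).tolist(),np.round(W["K"],0).tolist())
im=cv2.imread("pics/top0.png")
a=cv2.resize(im[160:285,400:520],None,fx=5,fy=4.8,interpolation=cv2.INTER_CUBIC)[:600]
b=cv2.resize(im[170:290,170:290],None,fx=5,fy=5)
cv2.imwrite("pics/c1.png",cv2.resize(np.hstack([a[:600],b]),(800,400)))
E
```

```text
red [ 0.44  -0.255  0.049] 1.5
violet [ 0.54  -0.311  0.041] 0.9
blue [0.468 0.198 0.015] 3.0
green [0.544 0.169 0.019] 0.3
bay [0.502 0.184 0.036] 0.0
front [0.493 0.118 0.068] 1.8
bayb [0.465 0.199 0.032] 0.2
bayg [0.549 0.169 0.021] 0.6
rack [ 0.483 -0.293  0.005] 0.2
bottle [ 0.592 -0.062 -0.007] 1.4
tubes [ 0.756 -0.018 -0.002] 1.3
tip [ 0.714 -0.242  0.002] 0.6
hous [0.546 0.299 0.112]
cam in tool [ 0.08  -0.    -0.123] [[0.0, -0.951, -0.309], [1.0, 0.0, -0.0], [0.0, -0.309, 0.951]] [[359.0, 0.0, 317.0], [0.0, 359.0, 207.0], [0.0, 0.0, 1.0]]
```

View pics/c1.png

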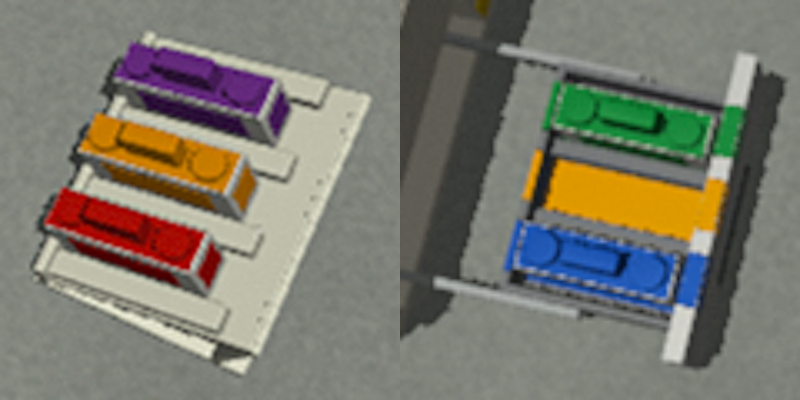

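The crops show the amber rib and caps in the middle lane and the empty amber bay between green (above) and blue (below). Next I check reach and take a closer look with the wrist camera.

```bash
cat >> h.py <<'E'
def toolq(z,x):
    z=np.array(z)/np.linalg.norm(z); x=np.array(x,float); x-=z*(x@z); x/=np.linalg.norm(x)
    return R.from_matrix(np.c_[x,np.cross(z,x),z]).as_quat()
def ax(yaw): return np.array([np.cos(yaw),np.sin(yaw),0])
UP=np.array([0,0,1.])
def snap(name,fn):
    p=camera_params(name); im=read_camera(name); cv2.imwrite(fn,im[:,:,::-1]); return p,im
E
python3 - <<'E'
from h import *
xr=ax(np.radians(-119)); cz=.866*UP-.5*xr; O=np.array([.49,-.283,.045]); xa=ax(np.radians(70)); B=np.array([.505,.184,.022])
f=B-.071*xa
def show(n,p,q):
    s=inverse_kinematics(p,q); print(n,np.round(p,3),None if s is None else np.round(s,2))
for s in (1,-1):
    show("stand",O+.2*cz,toolq(-cz,s*xr)); show("grasp",O+.072*cz,toolq(-cz,s*xr))
    show("bayhi",B+.28*UP,toolq(-UP,-s*xa)); show("bay",B+.072*UP,toolq(-UP,-s*xa))
    for a in (40,):
        a=np.radians(a); z=np.sin(a)*xa-np.cos(a)*UP
        for d in (0,.19): show(f"push{d}",f+d*xa-.02*z+.06*UP,toolq(z,-s*xa))
a=np.radians(40); z=np.sin(a)*xa-np.cos(a)*UP; ya=np.cross(UP,xa)
for s in (1,-1):
  for d in (0,.19): show(f"pushlat{d}",f+d*xa-.02*z+.06*UP,toolq(z,s*ya))
E
```

```text
stand [ 0.538 -0.196  0.218] [ 0.92  0.76 -1.25  1.71  1.03  1.7   2.1 ]
grasp [ 0.507 -0.252  0.107] [ 1.03  0.95 -1.25  1.82  1.24  1.64  2.03]
bayhi [0.505 0.184 0.302] [ 0.61  0.35 -1.23  1.77  0.35  1.27  2.09]
bay [0.505 0.184 0.094] [ 0.55  0.78 -1.25  1.94  0.86  1.08  1.71]
push0 [0.476 0.105 0.097] [ 0.27  0.33 -0.2   2.27 -1.12  0.68 -2.44]
push0.19 [0.541 0.284 0.097] [ 0.05  0.45 -0.38  2.11 -1.17  0.43 -2.71]
stand [ 0.538 -0.196  0.218] [ 0.32  0.42 -0.35  1.73  0.6   1.36 -0.77]
grasp [ 0.507 -0.252  0.107] [ 0.38  0.52 -0.3   1.85  0.7   1.14 -0.82]
bayhi [0.505 0.184 0.302] [ 0.45  0.26 -1.01  1.77  0.23  1.24 -0.96]
bay [0.505 0.184 0.094] [ 0.38  0.59 -0.98  1.95  0.61  0.93 -1.26]
push0 [0.476 0.105 0.097] [ 0.63  0.39 -0.58  2.26 -0.95  0.58  0.57]
push0.19 [0.541 0.284 0.097] [ 0.29  0.51 -0.66  2.1  -0.91  0.33  0.24]
pushlat0 [0.476 0.105 0.097] [ 0.5   0.36 -0.44  2.26 -1.03  0.62  2.2 ]
pushlat0.19 [0.541 0.284 0.097] [-0.36  0.42  0.08  2.13 -1.38  0.58  2.13]
pushlat0 [0.476 0.105 0.097] [ 0.46  0.35 -0.39  2.26 -1.05  0.63 -0.93]
pushlat0.19 [0.541 0.284 0.097] [ 0.23  0.49 -0.59  2.1  -0.99  0.35 -1.27]
```

Run:
```python
from h import *
xr=ax(np.radians(-119)); cz=.866*UP-.5*xr; O=np.array([.49,-.283,.045])
move_ptp(O+.22*cz+.02*UP,toolq(-cz,xr)); print(read_time_s(),read_eef_pos(),read_qpos().round(2))
p,im=snap("wrist","pics/w1.png"); np.savez("w1.npz",K=p["K"],camera_from_world=p["camera_from_world"])
for n in ("cassette_amber","cassette_red","cassette_violet"): print(n,tip_of("wrist",n)[:2])
```

```text
3.4917 [ 0.54296239 -0.18817254  0.25508632] [ 0.9   0.71 -1.24  1.67  0.98  1.73  2.13]
cassette_amber [{'at': [318.7, 188.5], 'confidence': 0.92}, {'at': [530.6, 289.5], 'confidence': 0.87}]
cassette_red [{'at': [371.1, 189.9], 'confidence': 0.75}]
cassette_violet [{'at': [264.0, 184.2], 'confidence': 0.81}]
```

View pics/w1.png

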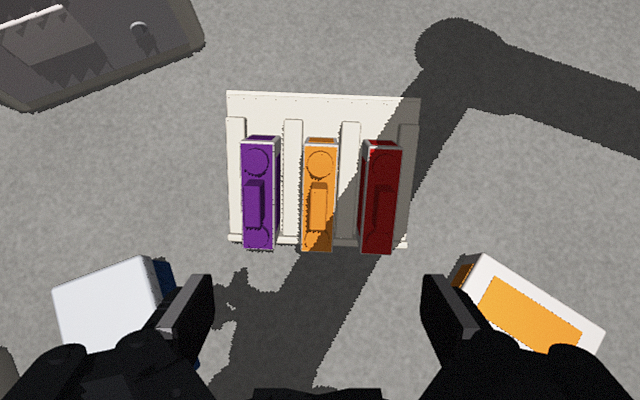

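The wrist picture shows amber in the middle lane (rib around (318, 205), top face rows 140–250), with violet at (262, 195) to its left and red at (382, 197) to its right. The second amber detection (530, 290) is the look-alike. I'll fit the poses to the colour masks in the wrist and top views.

```bash
cat >> h.py <<'E'
from scipy.optimize import minimize
HUE={"amber":(12,24),"red":(-8,6),"violet":(128,165),"blue":(100,122),"green":(50,85)}
def mask(bgr,col,near,rad):
    h=cv2.cvtColor(bgr,cv2.COLOR_BGR2HSV).astype(int); H=h[...,0].copy(); a,b=HUE[col]
    if a<0: H[H>170]-=180
    m=((H>=a)&(H<=b)&(h[...,1]>110)&(h[...,2]>50)).astype(np.uint8)
    c=np.zeros_like(m); cv2.circle(c,tuple(int(v) for v in near),rad,1,-1); return m*c
def pts(P,b): return np.array([[x,y,z] for x in b[0] for y in b[1] for z in b[2]])@P[:3,:3].T+P[:3,3]
RIB=((-.018,.018),(-.007,.007),(.05,.076)); TOP=((-.05,.05),(-.015,.015),(.0499,.05))
def render(p,P,up=4,parts=(TOP,RIB)):
    m=np.zeros((400*1,640*1),np.uint8)
    for b in parts:
        q=cv2.convexHull(proj(p,pts(P,b)).astype(np.float32)); cv2.fillConvexPoly(m,np.round((q)*16).astype(np.int32),1,shift=4)
    return m
def pose(x,y,z,yaw,tilt=np.radians(30)):
    P=np.eye(4); X=ax(yaw); cz=np.cos(tilt)*UP-np.sin(tilt)*X; cx=np.cos(tilt)*X+np.sin(tilt)*UP
    P[:3,:3]=np.c_[cx,np.cross(cz,cx),cz]; P[:3,3]=[x,y,z]; return P
E
python3 - <<'E'
from h import *
w=dict(np.load("w1.npz")); T=camera_params("top"); iw=cv2.imread("pics/w1.png"); it=cv2.imread("pics/top0.png")
cols=dict(violet=((262,195),(460,187),1),amber=((319,195),(450,210),0),red=((380,197),(440,236),-1))
MW={c:cv2.morphologyEx(mask(iw,c,v[0],70),cv2.MORPH_CLOSE,np.ones((5,5))) for c,v in cols.items()}
for c in cols: print(c,cv2.boundingRect(MW[c]))
from scipy.ndimage import gaussian_filter as G
GW={c:G(m.astype(float),1.2) for c,m in MW.items()}
def cost(v,sep=False):
    s=0
    for c,(a,b,k) in cols.items():
        P=pose(*v[:4]); P[:3,3]+=P[:3,1]*.054*k; s+=((G(render(w,P).astype(float),1.2)-GW[c])**2).sum()
    return s
best=None
for z in (.035,.04,.045,.05):
    r=minimize(lambda u:cost([u[0],u[1],z,u[2]]),[.49,-.283,np.radians(-119)],method="Nelder-Mead",options=dict(initial_simplex=[[.49,-.283,-2.08],[.5,-.283,-2.08],[.49,-.273,-2.08],[.49,-.283,-2.0]],xatol=2e-4,fatol=1))
    v=[r.x[0],r.x[1],z,r.x[2]]; P=pose(*v)
    print(z,r.x.round(4),np.degrees(r.x[2]).round(1),round(r.fun), "top rib px",proj(T,P[:3,3]+.076*P[:3,2]).round(1), "orig top",[proj(T,P[:3,3]+P[:3,1]*.054*k)[0].round(1).tolist() for k in(1,-1)])
    if best is None or r.fun<best[0]: best=(r.fun,v)
P=pose(*best[1]); o=iw.copy(); ot=it.copy()
for k in (-1,0,1):
    Q=P.copy(); Q[:3,3]+=P[:3,1]*.054*k
    for p,i in ((w,o),(T,ot)):
        for b in (TOP,RIB): cv2.polylines(i,[np.round(cv2.convexHull(proj(p,pts(Q,b)).astype(np.float32))).astype(np.int32)],True,(255,255,0) if b is TOP else (0,0,0),1)
cv2.imwrite("pics/f1.png",np.hstack([cv2.resize(o[110:270,220:420],(500,400)),cv2.resize(ot[150:270,400:490],(300,400))]))
np.save("fit.npy",best[1])
E
```

```text
violet (241, 135, 39, 114)
amber (300, 138, 39, 114)
red (357, 140, 45, 115)
0.035 [ 0.4897 -0.2799 -2.1181] -121.4 933 top rib px [[443.8 203.5]] orig top [[462.2, 194.8], [442.9, 239.3]]
0.04 [ 0.4898 -0.2793 -2.1128] -121.1 772 top rib px [[444.1 203.1]] orig top [[462.4, 194.3], [443.3, 239.1]]
0.045 [ 0.4895 -0.2796 -2.1213] -121.5 756 top rib px [[444.9 202.6]] orig top [[463.4, 194.0], [443.8, 238.8]]
0.05 [ 0.4898 -0.2787 -2.1189] -121.4 860 top rib px [[445.  202.1]] orig top [[463.6, 193.4], [444.0, 238.4]]
```

View pics/f1.png

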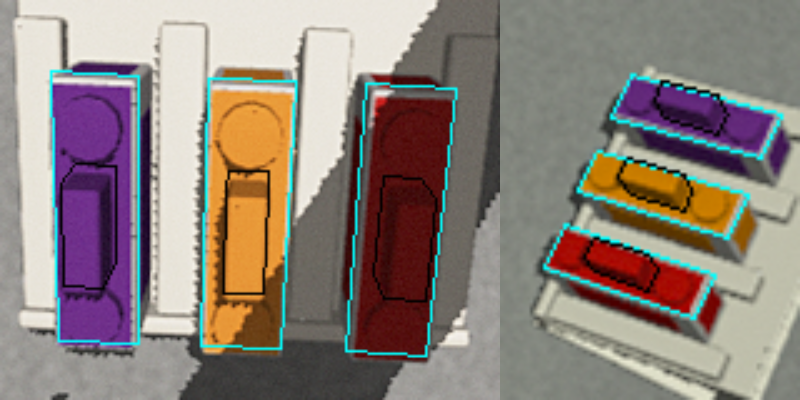

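The fitted outlines sit on all three cassettes and their ribs to within about 1–2 mm. Grasping the amber one.

Run:
```python
from h import *
P=pose(.4896,-.2796,.043,np.radians(-120.5)); O=P[:3,3]; cz=P[:3,2]; q=toolq(-cz,P[:3,0])
move_gripper(.042,40)
move_ptp(O+.17*cz,q); movel(O+.0735*cz,q,speed=.1)
print(read_time_s(),read_ft_force().round(2),(read_eef_pos()-O)@P[:3,:3])
move_gripper(.0,40); print("gap",read_finger_gap(),read_grasp_force(),read_ft_force().round(2))
movel(O+.15*cz,q,speed=.1); print(read_finger_gap(),read_grasp_force(),read_ft_force().round(2))
X=O+.15*cz; movel([X[0],X[1],.30],q,speed=.25); print(read_time_s(),read_eef_pos(),read_finger_gap())
p,im=snap("wrist","pics/w2.png"); np.savez("w2.npz",K=p["K"],camera_from_world=p["camera_from_world"],tcp=read_eef_pos(),q=read_tcp_rot())
```

```text
5.6917 [ 0.08 -0.45  0.07] [-0.00039091  0.00038758  0.07445963]
gap 0.027634726040856403 39.535225415602326 [0.39 1.45 4.3 ]
0.0280632739841899 39.4304608181119 [ 0.04 -0.35 -1.42]
7.55 [ 0.52690488 -0.2153107   0.29868611] 0.028004425152616835
```

View pics/w2.png

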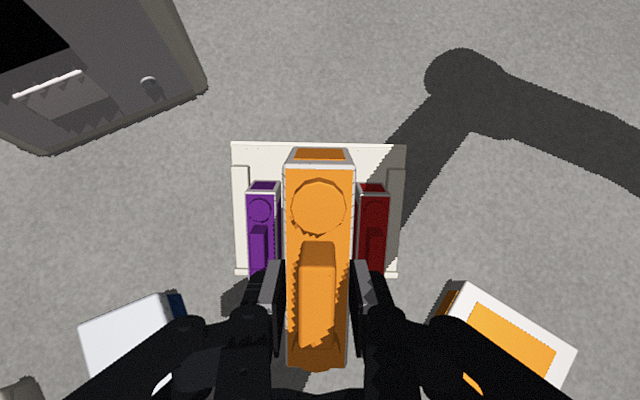

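The cassette is held, with rib and cap at columns 285–355. But the gap is 28 mm, so the pads may be on the body rather than the 14 mm rib. I'll check on an enlarged crop with predicted outlines drawn in.

Run:
```python
from h import *
w=dict(np.load("w2.npz")); im=cv2.imread("pics/w2.png")
r=R.from_quat(w["q"]).as_matrix()
s=5; c=cv2.resize(im[140:380,230:410],None,fx=2.2,fy=2.2,interpolation=cv2.INTER_CUBIC); d=c.copy()
for h,col in ((.0745,(255,255,0)),(.062,(255,0,255))):
    P=np.eye(4); P[:3,:3]=r@np.diag([1,-1,-1]); P[:3,3]=w["tcp"]+r[:,2]*h
    for b in (TOP,RIB):
        u=proj(w,pts(P,b)); print(h,u.round(0).tolist()); cv2.polylines(d,[np.round((cv2.convexHull(u.astype(np.float32))-[230,140])*2.2).astype(np.int32)],True,col,1)
cv2.imwrite("pics/c2.png",np.hstack([c,d]))
```

```text
0.0745 [[348.0, 357.0], [348.0, 357.0], [288.0, 357.0], [288.0, 357.0], [354.0, 161.0], [354.0, 161.0], [282.0, 161.0], [282.0, 161.0]]
0.0745 [[333.0, 302.0], [335.0, 338.0], [303.0, 302.0], [301.0, 338.0], [334.0, 232.0], [337.0, 258.0], [302.0, 232.0], [300.0, 258.0]]
0.062 [[350.0, 376.0], [350.0, 376.0], [286.0, 376.0], [286.0, 376.0], [357.0, 167.0], [357.0, 167.0], [279.0, 167.0], [279.0, 168.0]]
0.062 [[334.0, 318.0], [337.0, 360.0], [302.0, 318.0], [300.0, 360.0], [335.0, 244.0], [339.0, 274.0], [301.0, 244.0], [298.0, 274.0]]
```

View pics/c2.png

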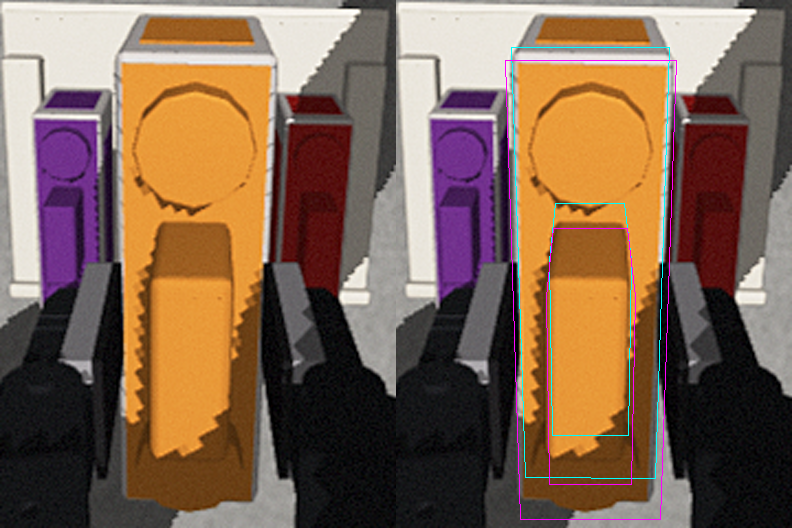

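The tips have probably pinched the body's top edges (28–30 mm) rather than the rib. I can't trust that hold and it would be awkward to release in the bay, so I'll set the cassette back in its lane and regrasp 8 mm higher.

Run:
```python
from h import *
P=pose(.4896,-.2796,.043,np.radians(-120.5)); O=P[:3,3]; cz=P[:3,2]; cx=P[:3,0]; q=toolq(-cz,cx)
movel(O+.15*cz,q,speed=.2); movel(O+.085*cz,q,speed=.1)
for h in (.08,.077,.0745,.073,.0715):
    movel(O+h*cz,q,speed=.04); f=read_ft_force(); print(h,f.round(2))
    if abs(f[2]+1.4)>2.5: break
move_gripper(.042,40); print(read_ft_force().round(2))
movel(O+.083*cz-.002*cx,q,speed=.05); move_gripper(0,40); print("gap",read_finger_gap(),read_grasp_force(),read_ft_force().round(2),read_time_s())
```

```text
0.08 [ 0.63  0.22 -2.89]
0.077 [ 0.82  0.11 -0.72]
0.0745 [0.05 1.17 0.32]
0.073 [0.16 2.65 5.54]
[-0.34  0.53 -0.92]
gap 0.013378481424636907 40.506792068481445 [ 1.04 -0.2   0.46] 11.2083
```

The pads are now on the rib (gap 13.4 mm). Lifting, measuring the cassette in the hand, then viewing the drawer from the side with the wrist camera.

Run:
```python
from h import *
P=pose(.4896,-.2796,.043,np.radians(-120.5)); O=P[:3,3]; cz=P[:3,2]; cx=P[:3,0]; q=toolq(-cz,cx)
movel(O+.15*cz-.002*cx,q,speed=.12); print(read_finger_gap(),read_ft_force().round(2))
X=O+.15*cz; movel([X[0],X[1],.31],q,speed=.25)
xa=ax(np.radians(70)); ya=np.cross(UP,xa); B=np.array([.505,.184,.022]); qb=toolq(-UP,-xa)
for s in (-1,1):
    try: move_ptp(B+s*.15*ya-.02*xa+.31*UP,qb); break
    except MotionError as e: print(e)
print(s,read_time_s(),read_eef_pos(),read_qpos().round(2),read_finger_gap())
p,im=snap("wrist","pics/w3.png"); np.savez("w3.npz",K=p["K"],camera_from_world=p["camera_from_world"],tcp=read_eef_pos(),q=read_tcp_rot())
for n,z in (("bay_amber",.022),("bay_blue",.022),("bay_green",.022),("drawer_front",.06),("cassette_blue",.022),("cassette_green",.022),("housing_edge",.112)):
    for d in tip_of("wrist",n)[:2]: print(n,d["at"],round(d["confidence"],2),onz(p,d["at"],z).round(4))
```

```text
0.01296370064750005 [-0.38 -0.35 -1.62]
-1 13.925 [0.63955564 0.11163048 0.33123764] [ 0.64  0.76 -1.42  1.46  0.75  1.56  2.05] 0.012993459507951315
bay_amber [435.7, 175.1] 0.73 [0.5096 0.181  0.022 ]
bay_blue [473.6, 176.5] 0.69 [0.4662 0.1989 0.022 ]
bay_green [400.2, 178.5] 0.83 [0.5519 0.1701 0.022 ]
drawer_front [448.8, 121.7] 0.66 [0.4909 0.1163 0.06  ]
cassette_blue [473.7, 178.3] 0.7 [0.4666 0.2012 0.022 ]
cassette_green [401.7, 180.3] 0.9 [0.5507 0.173  0.022 ]
housing_edge [453.7, 297.7] 0.88 [0.5467 0.2913 0.112 ]
housing_edge [450.0, 122.0] 0.53 [0.506  0.1066 0.112 ]
```

View pics/w3.png

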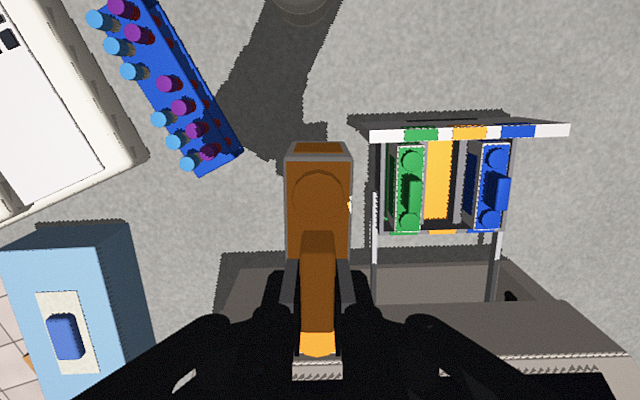

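The wrist picture shows the empty amber bay at (437, 180), green at (404, 190), blue at (488, 187), the tabs on the panel's top edge at row ~132, and the held amber cassette at columns 287–350. I'll refine the drawer and in-hand offsets from these features.

Run:
```python
from h import *
w=dict(np.load("w3.npz")); im=cv2.imread("pics/w3.png"); T=camera_params("top"); it=cv2.imread("pics/top0.png")
for nm,p,i,box in (("w3",w,im,{"green":(404,438),"amber":(450,488),"blue":(498,536)}),):
    C={}
    for c,(a,b) in box.items():
        m=mask(i,c,((a+b)//2,132),24); m[:122]=0; m[141:]=0; m[:, :a-6]=0; m[:,b+6:]=0
        ys,xs=np.nonzero(m); C[c]=onz(p,[xs.mean(),ys.mean()],.108); print(c,xs.min(),xs.max(),ys.min(),ys.max(),C[c].round(4))
    d=C["blue"]-C["green"]; print("ya",d,np.hypot(*d[:2]),"xa yaw",np.degrees(np.arctan2(-d[0],d[1])))
# blue/green cassettes body fits (z=.022 upright) in both views
from scipy.ndimage import gaussian_filter as G
for c,n,nt,g in (("green",(404,188),(240,206),(.5507,.173)),("blue",(490,188),(228,247),(.4666,.2012))):
    m=mask(im,c,n,52); m[:142]=0; m[228:]=0
    gm=G(m.astype(float),1.2); print(c,cv2.boundingRect(m))
    f=lambda u:((G(render(w,pose(u[0],u[1],.022,u[2],0)).astype(float),1.2)-gm)**2).sum()
    x0=[*g,np.radians(71)]; r=minimize(f,x0,method="Nelder-Mead",options=dict(initial_simplex=[x0]+[list(np.array(x0)+e) for e in ([.006,0,0],[0,.006,0],[0,0,.06])]))
    print(r.x.round(4),np.degrees(r.x[2]),r.fun)
# amber floor
m=mask(im,"amber",(438,180),48); m[:141]=0; m[226:]=0; ys,xs=np.nonzero(m); print("floor px",xs.min(),xs.max(),ys.min(),ys.max())
for r_ in (150,180,210): q=np.nonzero(m[r_])[0]; print(r_,q.min(),q.max(),onz(w,[q.min(),r_],.022).round(4),onz(w,[q.max()+1,r_],.022).round(4))
# in hand
hs=cv2.cvtColor(im,cv2.COLOR_BGR2HSV)
for col in (295,345,318):
    v=hs[130:390,col].astype(int); k=[130+j for j in range(1,260) if abs(v[j]-v[j-1]).max()>25]; print(col,k)
r=R.from_quat(w["q"]).as_matrix()
for h in (.0815,.084,.0865):
    P=np.eye(4); P[:3,:3]=r@np.diag([1,-1,-1]); P[:3,3]=w["tcp"]+r[:,2]*h
    print(h,"ribfar b/t, ribnear t, topfar, topnear, botnear",proj(w,(P[:3,:3]@np.array([[.018,0,.05],[.018,0,.076],[-.018,0,.076],[.05,0,.05],[-.05,0,.05],[.05,0,0]]).T).T+P[:3,3])[:,1].round(1), "halfwidth far",np.diff(proj(w,(P[:3,:3]@np.array([[.05,-.015,.05],[.05,.015,.05]]).T).T+P[:3,3])[:,0]))
```

```text
green 403 437 126 140 [0.5337 0.1087 0.108 ]
amber 447 486 124 140 [0.4906 0.1221 0.108 ]
blue 495 535 122 140 [0.4471 0.1368 0.108 ]
ya [-0.08658743  0.02806514  0.        ] 0.09102216580535555 xa yaw 72.04119997815154
green (385, 143, 39, 85)
[0.5536 0.1713 1.264 ] 72.4244388726992 524.7262185971658
blue (463, 145, 48, 83)
[0.4674 0.2007 1.2631] 72.37168334219537 649.383457041383
floor px 424 453 141 219
150 428 451 [0.5106 0.1478 0.022 ] [0.4835 0.1577 0.022 ]
180 426 449 [0.5224 0.1829 0.022 ] [0.4946 0.1932 0.022 ]
210 424 447 [0.5349 0.22   0.022 ] [0.5062 0.2305 0.022 ]
295 [131, 132, 135, 136, 139, 140, 143, 144, 145, 146, 147, 148, 153, 154, 155, 156, 159, 160, 161, 162, 258, 259, 260, 261, 268, 269, 270, 271, 272, 273, 274, 278, 279, 281, 282, 285, 286, 287, 288, 289, 290, 291, 292, 293, 294, 295, 296, 297, 298, 299, 300, 301, 302, 303, 304, 305, 306, 307, 308, 309, 310, 311, 312, 313, 314, 315, 316, 318, 320, 323, 324, 325, 326, 327, 328, 330, 331, 333, 334, 335, 336, 337, 339, 340, 341, 342, 343, 344, 345, 346, 347, 348, 349, 350, 351, 352, 353, 354, 355, 356, 357, 361, 3
[... 567 characters left out ...]
, 361, 362, 363, 364, 365, 366, 367, 369, 370, 371, 373, 374, 375, 376, 377, 378, 379, 380, 381, 382, 383, 384, 385, 386, 387, 388, 389]
318 [134, 135, 137, 138, 140, 141, 142, 143, 153, 154, 160, 161, 162, 173, 248, 251, 332, 333, 357, 358, 359, 360, 361, 363, 364, 365, 366, 374, 377, 378, 379, 380, 381, 383, 385, 386, 387, 388, 389]
0.0815 ribfar b/t, ribnear t, topfar, topnear, botnear [227.7 251.9 329.4 158.9 349.7 142.8] halfwidth far [-69.14042142]
0.084 ribfar b/t, ribnear t, topfar, topnear, botnear [225.8 249.2 325.7 157.9 346.4 142.2] halfwidth far [-68.1004426]
0.0865 ribfar b/t, ribnear t, topfar, topnear, botnear [223.9 246.6 322.1 156.9 343.2 141.6] halfwidth far [-67.09128595]
```

The drawer estimates agree to about 1 mm: bay at (0.510, 0.184), yaw 72.2°, about 0.19 m open. Lowering in with force checks.

Run:
```python
from h import *
xa=ax(np.radians(72.2)); B=np.array([.5103,.1843,0])-.0015*xa; q=toolq(-UP,-xa)
movel(B+.31*UP,q,speed=.25); movel(B+.15*UP,q,speed=.2); movel(B+.124*UP,q,speed=.05)
f0=read_ft_force(); print(read_time_s(),f0.round(2),read_finger_gap())
z=.124
while z>.096:
    z-=.0015; movel(B+z*UP,q,speed=.03); f=read_ft_force()-f0; print(round(z,4),f.round(2),read_eef_pos()[2].round(4))
    if abs(f[2])>2.5 or np.hypot(f[0],f[1])>6: break
p,im=snap("wrist","pics/w4.png"); print(read_time_s())
```

```text
16.6833 [0.14 0.86 4.01] 0.012940921722166692
0.1225 [-0.33  0.41  1.37] 0.1234
0.121 [-1.15  1.1   2.28] 0.1221
0.1195 [-0.37 -0.54  3.16] 0.1206
17.4833
```

View pics/w4.png

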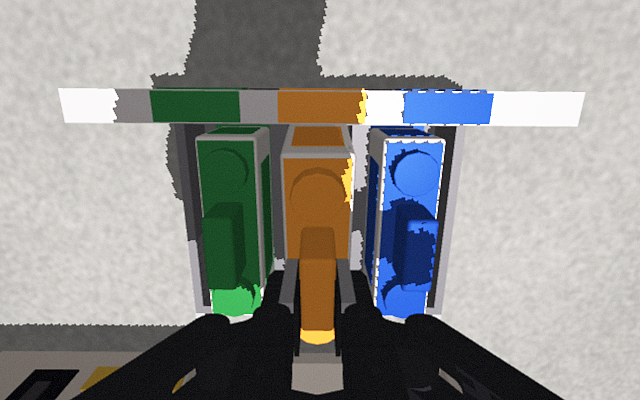

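The picture shows the cassette between green and blue, but it is touching at about divider height. Its far edge (row 155) stands clear of the panel (row 123), roughly 6–7 mm too far inward. I'll lift slightly and re-measure the tabs relative to the tool.

```bash
cat >> h.py <<'E'
def tabs(p,im,tcp,rot,rows=(60,150)):
    """tool-frame position of drawer centre line/panel outer face from blue and green tabs (z=.108)"""
    b=im[:,:,::-1].copy(); out={}
    for c in ("green","blue"):
        m=mask(b,c,(320,100),400); m[:rows[0]]=0; m[rows[1]:]=0
        n,l,s,ce=cv2.connectedComponentsWithStats(m)
        k=[i for i in range(1,n) if s[i,4]>300 and s[i,2]>1.5*s[i,3]]
        if not k: continue
        i=min(k,key=lambda i:s[i,1]); X,Y,W,H=s[i,:4]; m2=(l==i)
        cols=np.nonzero(m2)[1]; 
        o=onz(p,[X+W/2,Y],.108); n_=onz(p,[X+W/2,Y+H],.108)
        out[c]=np.array([rot.T@(v-tcp) for v in (o,n_)]); print(c,X,Y,W,H,out[c][:,:2].round(4).tolist())
    return out
E
python3 - <<'E'
from h import *
x=read_eef_pos(); movel([x[0],x[1],.142],speed=.06)
print(read_ft_force().round(2)); tcp=read_eef_pos(); rot=R.from_quat(read_tcp_rot()).as_matrix()
p,im=snap("wrist","pics/w5.png"); tabs(p,im,tcp,rot); print(tcp,rot[:,0].round(3),read_finger_gap(),read_time_s())
for n in ("cassette_amber","bay_blue","bay_green","cassette_blue","cassette_green","drawer_front"):
    for d in tip_of("wrist",n)[:1]: print(n,np.round(d["at"]),round(d["confidence"],2),(rot.T@(onz(p,d["at"],.06 if n=="drawer_front" else .022 if n!="cassette_amber" else tcp[2]-.0805)-tcp)).round(4))
hs=cv2.cvtColor(cv2.imread("pics/w5.png"),cv2.COLOR_BGR2HSV)
print(hs[126:170:2,300].tolist())
w4=cv2.imread("pics/w4.png")[:,:,::-1]; p4=dict(p); c=np.array(p["camera_from_world"]); c4=c.copy(); d=np.array([0,0,-.0214+0]);
E
```

```text
[-0.55 -0.27 -1.18]
green 173 92 77 27 [[0.0778, -0.0443], [0.0668, -0.0453]]
blue 391 93 79 28 [[0.0774, 0.047], [0.066, 0.0481]]
[0.51043808 0.18351321 0.14199738] [-0.306 -0.952  0.   ] 0.01303837526877446 18.0583
cassette_amber [319. 209.] 0.64 [0.011  0.0007 0.0805]
bay_blue [383. 193.] 0.44 [0.0094 0.0461 0.12  ]
cassette_blue [383. 198.] 0.89 [0.0059 0.046  0.12  ]
drawer_front [256. 196.] 0.43 [ 0.0186 -0.0367  0.082 ]
[[115, 13, 116], [15, 225, 119], [15, 205, 118], [16, 192, 121], [15, 191, 119], [14, 189, 127], [15, 201, 118], [16, 191, 119], [15, 203, 118], [15, 214, 113], [16, 117, 122], [165, 9, 114], [42, 11, 112], [8, 8, 121], [10, 11, 139], [10, 11, 136], [12, 114, 132], [15, 201, 142], [14, 199, 140], [15, 201, 138], [16, 205, 137], [15, 190, 142]]
```

Relative to the tool, the bay lies ~6 mm outward and ~1 mm towards +y. Shifting and lowering again with force checks.

Run:
```python
from h import *
rot=R.from_quat(read_tcp_rot()).as_matrix(); B=read_eef_pos()+.006*rot[:,0]+.001*rot[:,1]; B[2]=0; np.save("B.npy",B)
movel(B+.142*UP,speed=.05); f0=read_ft_force(); z=.130
movel(B+z*UP,speed=.05); print(f0.round(2))
while z>.097:
    z-=.002; movel(B+z*UP,speed=.04); f=read_ft_force()-f0; print(round(z,4),f.round(2),(rot.T@(read_eef_pos()-B-z*UP)*1e3).round(2))
    if abs(f[2])>4 or np.hypot(f[0],f[1])>6: break
print(read_time_s(),read_finger_gap())
```

```text
[ 0.69  3.21 -2.74]
0.128 [1.72 0.99 0.53] [-0.77  0.03 -0.26]
0.126 [0.89 2.85 2.23] [-0.84 -0.07 -0.39]
0.124 [0.68 1.34 2.63] [-0.84 -0.12 -0.32]
0.122 [1.65 1.76 2.07] [-0.8  -0.16 -0.18]
0.12 [0.56 1.7  8.69] [-1.35 -0.26 -1.37]
20.275 0.013240648848946254
```

Contact came again at z≈0.120, with a slight sideways push. Before going on I'll look at all three cameras in one composite.

Run:
```python
from h import *
tcp=read_eef_pos(); movel([tcp[0],tcp[1],.126],speed=.05); print(read_ft_force().round(2))
tcp=read_eef_pos(); rot=R.from_quat(read_tcp_rot()).as_matrix()
p,im=snap("wrist","pics/w6.png"); _,s=snap("side","pics/s6.png"); _,t=snap("top","pics/t6.png"); np.savez("w6.npz",K=p["K"],camera_from_world=p["camera_from_world"],tcp=tcp,q=read_tcp_rot())
tabs(p,im,tcp,rot)
a=cv2.resize(im[60:380,150:480],(500,485),interpolation=cv2.INTER_CUBIC); b=cv2.resize(s[140:250,325:440],(300,287),interpolation=cv2.INTER_CUBIC); c=cv2.resize(t[160:290,160:290],(300,300))
o=np.zeros((600,800,3),np.uint8); o[:485,:500]=a; o[:287,500:]=b; o[300:600,500:]=c
cv2.imwrite("pics/comp.png",o[:,:,::-1])
```

```text
[1.71 2.93 0.7 ]
green 155 103 86 30 [[0.0739, -0.0453], [0.0627, -0.0464]]
blue 396 104 86 31 [[0.0735, 0.0457], [0.062, 0.047]]
```

View pics/comp.png

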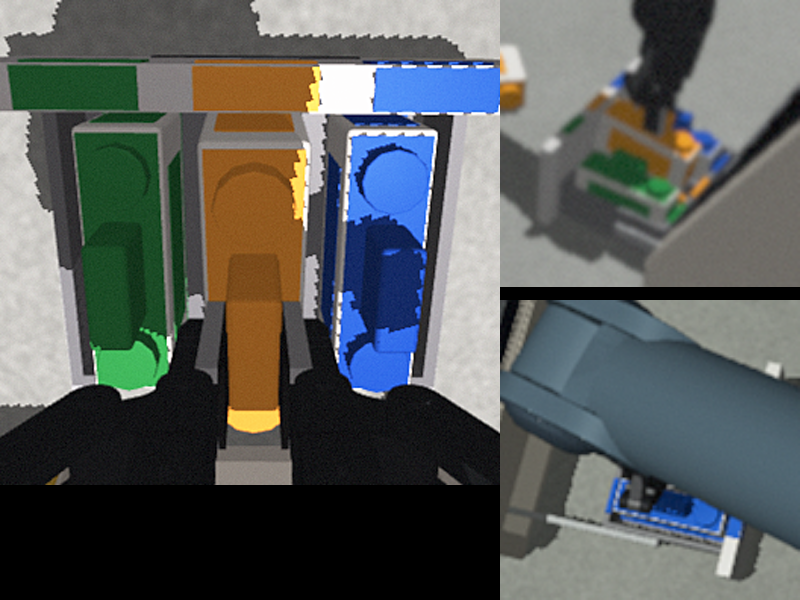

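The composite shows the amber cassette between green and blue, but more of its panel-side end face shows than before (crop rows 112–145). So it has tilted in the grip at contact. I'll quantify the tilt from the edge rows.

Run:
```python
from h import *
def prof(fn,col,a,b):
    g=cv2.GaussianBlur(cv2.imread(fn),(3,3),0)[a:b,col-3:col+4].mean(1); d=np.abs(np.diff(g,axis=0)).sum(1)
    return [(a+j,int(d[j])) for j in range(1,len(d)-1) if d[j]>9 and d[j]>=d[j-1] and d[j]>d[j+1]]
for fn in ("w3","w5","w6"): print(fn,"c300",prof(f"pics/{fn}.png",296,112,225),"c318",prof(f"pics/{fn}.png",318,112,375))
w=dict(np.load("w6.npz")); r=R.from_quat(w["q"]).as_matrix()
M=np.array([[.018,0,.05],[.018,0,.076],[-.018,0,.076],[.05,0,.05],[.05,0,0]])
def rows(dx,h,t):
    c,s=np.cos(t),np.sin(t); Z=M[:,2]-.07; X=M[:,0]
    tx=X*c+Z*s*-1+dx; tz=-(Z*c+X*s)+(h-.07)      # t>0: outer end up
    return proj(w,(r@np.c_[tx,0*tx,tz].T).T+w["tcp"])[:,1]
for n,o,k in (("w3",[232,249,332,154,143],[0,1,2,3,4]),("w6",[227,243,329,155],[0,1,2,3])):
    f=lambda v:(rows(*v)[k]-np.array(o)[k])
    s=least_squares(f,[0,.081,0]); print(n,s.x.round(4),np.degrees(s.x[2]).round(2),s.fun.round(1),rows(*s.x).round(0))
```

```text
w3 c300 [(140, 25), (142, 19), (152, 47), (156, 27), (160, 60), (178, 9)] c318 [(121, 123), (142, 42), (152, 49), (156, 28), (161, 54), (168, 21), (172, 27), (229, 24), (252, 15), (332, 131), (356, 115), (360, 117), (363, 127), (365, 70)]
w5 c300 [(119, 59), (121, 47), (123, 47), (126, 42), (146, 51), (152, 22), (157, 70)] c318 [(119, 57), (121, 54), (123, 53), (126, 60), (145, 51), (152, 24), (157, 62), (166, 19), (172, 19), (226, 16), (258, 14), (330, 127), (344, 109)]
w6 c300 [(132, 64), (134, 59), (146, 62), (153, 24), (157, 66), (177, 9)] c318 [(132, 45), (134, 52), (146, 65), (152, 24), (157, 65), (166, 19), (172, 19), (226, 17), (258, 14), (330, 144), (344, 121), (353, 36), (363, 38)]
w3 [ 0.0033  0.0752 -0.0443] -2.54 [-4.5  0.8  1.2  1.5  0.8] [227. 250. 333. 155. 144.]
w6 [ 0.0043  0.077  -0.1249] -7.16 [-0.5 -0.1  0.2  0.3] [226. 243. 329. 155. 151.]
```

Run:
```python
from h import *
w=dict(np.load("w6.npz")); r=R.from_quat(w["q"]).as_matrix()
M=np.array([[.018,0,.05],[.018,0,.076],[-.018,0,.076],[.05,0,.05],[.05,0,0],[-.05,0,.05]])
def rows(dx,h,t):
    c,s=np.cos(t),np.sin(t); Z=M[:,2]-.07; X=M[:,0]
    tx=X*c-Z*s+dx; tz=-(Z*c+X*s)+(h-.07)
    return proj(w,(r@np.c_[tx,0*tx,tz].T).T+w["tcp"])[:,1]
print(rows(0,.081,0).round(0),rows(0,.081,.1).round(0))
for n,o,k in (("w3",[229,252,332,156,141,358],[0,1,2,3,4]),("w3",[229,252,332,156,141,358],[0,1,2,3,4,5]),("w5",[226,258,330,152,121],[0,1,2,3,4]),("w6",[226,258,330,152.5],[0,1,2,3])):
    s=least_squares(lambda v:(rows(*v)[k]-np.array(o)[k]),[0,.081,0],x_scale=[.01,.01,.1]); print(n,s.x.round(4),np.degrees(s.x[2]).round(2),s.fun.round(1))
```

```text
[228. 253. 330. 159. 143. 350.] [226. 256. 329. 158. 132. 341.]
w3 [ 0.002   0.077  -0.0062] -0.35 [-1.4  0.2  0.4  0.6  0.2]
w3 [ 0.003   0.0749 -0.0255] -1.46 [-1.2 -0.4  2.1 -0.3  1.2 -1.5]
w5 [0.0028 0.0753 0.1572] 9.01 [-2.4  0.7  0.5  0.5  0.5]
w6 [0.0024 0.076  0.1336] 7.66 [-1.7 -0.2  0.8  1. ]
```

That makes it consistent: the cassette is tilted about 8–9° in the hand, panel-side end up, after rubbing the panel and nudging the drawer slightly outward. I'll raise it, lean the tool to bring the cassette upright, re-measure, then lower.

```bash
cat >> h.py <<'E'
def bay_world(p,im,tcp,rot,xa,rows=(60,170)):
    t=tabs(p,im,tcp,rot,rows); m=[(tcp+rot@((v[0]+v[1])/2)) for v in (t["green"],t["blue"])]
    d=m[1]-m[0]; print("drawer yaw",np.degrees(np.arctan2(-d[0],d[1])).round(2)); c=(m[0]+m[1])/2; c[2]=.022; return c+.065*xa
E
python3 - <<'E'
from h import *
xa=ax(np.radians(72.2)); x=read_eef_pos()
movel(x+.002*xa+.03*UP,speed=.06); x=read_eef_pos()
a=np.radians(8.5); q=toolq(np.sin(a)*xa-np.cos(a)*UP,-xa)
movel([x[0],x[1],.20],q,speed=.08); print(read_ft_force().round(2))
tcp=read_eef_pos(); rot=R.from_quat(read_tcp_rot()).as_matrix(); p,im=snap("wrist","pics/w7.png")
Bw=bay_world(p,im,tcp,rot,xa); print("bay",Bw.round(4),read_time_s())
np.savez("w7.npz",K=p["K"],camera_from_world=p["camera_from_world"],tcp=tcp,q=read_tcp_rot())
def prof(fn,col,a,b):
    g=cv2.GaussianBlur(cv2.imread(fn),(3,3),0)[a:b,col-3:col+4].mean(1); d=np.abs(np.diff(g,axis=0)).sum(1)
    return [(a+j,int(d[j])) for j in range(1,len(d)-1) if d[j]>9 and d[j]>=d[j-1] and d[j]>d[j+1]]
print(prof("pics/w7.png",296,90,225)); print(prof("pics/w7.png",318,90,375))
for n in ("bay_amber","bay_blue","bay_green","cassette_blue","cassette_green"):
    for d in tip_of("wrist",n)[:1]: print(n,round(d["confidence"],2),onz(p,d["at"],.022).round(4))
E
```

```text
[ 0.79 -0.93 -1.57]
green 202 74 61 21 [[0.0867, -0.0452], [0.0761, -0.0463]]
blue 368 75 67 25 [[0.0862, 0.0444], [0.0735, 0.0458]]
drawer yaw 71.21
bay [0.5073 0.1767 0.022 ] 22.1
[(94, 30), (96, 31), (123, 59), (126, 37), (146, 55), (152, 22), (158, 58)]
[(94, 53), (97, 26), (100, 37), (123, 63), (126, 51), (146, 54), (152, 22), (157, 60), (166, 19), (173, 19), (226, 15), (257, 13), (318, 111), (322, 11), (329, 14), (331, 15), (344, 105), (348, 36)]
cassette_blue 0.89 [0.464  0.1902 0.022 ]
cassette_green 0.91 [0.5473 0.1625 0.022 ]
```

```bash
cat > low.py <<'E'
from h import *
xa=ax(np.radians(72)); Bw=np.array([.5073,.1767,.022]); a=np.radians(8.7); q=toolq(np.sin(a)*xa-np.cos(a)*UP,-xa); rot=R.from_quat(q).as_matrix()
off=rot@np.array([.0026,0,.006]); C=Bw-off; C[2]=0; np.save("C.npy",C)
movel(C+.19*UP,q,speed=.06); movel(C+.13*UP,q,speed=.08); pause(.2); f0=read_ft_force(); print(f0.round(2)); z=.13
while z>.094:
    z-=.002; movel(C+z*UP,q,speed=.04); f=read_ft_force(); e=rot.T@(read_eef_pos()-C-z*UP)*1e3; print(round(z,4),f.round(2),e.round(2))
    if f[2]>3 or np.hypot(f[0],f[1])>5: break
tcp=read_eef_pos(); r=R.from_quat(read_tcp_rot()).as_matrix(); p,im=snap("wrist","pics/w8.png")
try: print("bay",bay_world(p,im,tcp,r,xa,(60,200)))
except Exception as ex: print(ex)
print(read_time_s())
E
python3 low.py
```

```text
[ 0.29 -0.42 -1.5 ]
0.128 [ 0.9   0.3  -1.21] [0.14 0.04 0.07]
0.126 [ 0.39 -0.74 -1.8 ] [0.15 0.11 0.17]
0.124 [-0.62 -0.9  -1.32] [0.13 0.13 0.18]
0.122 [-0.08  0.65 -2.14] [0.09 0.12 0.16]
0.12 [-0.73 -0.59 -2.13] [0.12 0.09 0.15]
0.118 [-0.27 -0.43 -1.65] [0.13 0.1  0.17]
0.116 [-0.18  0.36 -1.17] [0.12 0.09 0.15]
0.114 [ 0.6  -0.07 -1.12] [0.12 0.08 0.14]
0.112 [ 0.41  0.96 -0.68] [0.13 0.1  0.16]
0.11 [-0.06 -0.24 -1.39] [0.13 0.06 0.13]
0.108 [-0.07  0.19 -1.58] [0.13 0.09 0.16]
0.106 [ 0.27  0.17 -1.25] [0.13 0.08 0.16]
0.104 [-0.73  1.14 -1.61] [0.12 0.1  0.15]
0.102 [-0.5  -0.27 -1.56] [0.13 0.1  0.15]
0.1 [ 0.31 -0.46 -1.47] [0.1  0.09 0.14]
0.098 [ 0.48 -0.19 -1.12] [0.15 0.09 0.17]
0.096 [ 0.04 -0.25 -1.35] [-0.16 -0.15 -0.07]
0.094 [-1.38  1.02  6.49] [-2.32 -0.17 -1.49]
green 104 104 120 10 [[0.0752, -0.0409], [0.0726, -0.0414]]
blue 415 105 121 11 [[0.0749, 0.0416], [0.0721, 0.0422]]
drawer yaw 71.79
bay [0.50474129 0.16937123 0.022     ]
28.3167
```

The cassette slid in cleanly to the floor (contact at z≈0.095). Releasing, retracting and checking the seating.

Run:
```python
from h import *
xa=ax(np.radians(72)); ya=np.cross(UP,xa)
move_gripper(.03,40); pause(.1); print(read_finger_gap(),read_grasp_force())
rot=R.from_quat(read_tcp_rot()).as_matrix(); x=read_eef_pos(); movel(x-.03*rot[:,2],speed=.08); movel(x-.03*rot[:,2]+.12*UP,speed=.2)
tcp=read_eef_pos(); rot=R.from_quat(read_tcp_rot()).as_matrix(); p,im=snap("wrist","pics/w9.png")
for n in ("cassette_amber","cassette_blue","cassette_green","bay_amber"):
    for d in tip_of("wrist",n)[:1]: print(n,d["at"],round(d["confidence"],2),onz(p,d["at"],.022).round(4))
try: print(bay_world(p,im,tcp,rot,xa,(20,200)).round(4))
except Exception as e: print(e)
print(read_time_s(),read_qpos().round(2))
f=np.array([.4854,.1092,0]); a=np.radians(45); z=np.sin(a)*xa-np.cos(a)*UP
for s in ("+y","-y","-x"):
    q=toolq(z,{"+y":ya,"-y":-ya,"-x":-xa}[s])
    for d,h in ((-.1,.2),(-.05,.075),(0,.075),(.1,.075),(.2,.075)):
        k=inverse_kinematics(f+d*xa-.019*z+h*UP,q); print(s,d,None if k is None else k.round(2))
```

```text
0.030094782413432192 0.0
cassette_amber [315.3, 143.5] 0.95 [0.508  0.1747 0.022 ]
cassette_blue [363.2, 143.4] 0.89 [0.465  0.1886 0.022 ]
cassette_green [269.4, 147.2] 0.89 [0.5506 0.1647 0.022 ]
green 222 80 50 17 [[0.0848, -0.0456], [0.0743, -0.0466]]
blue 361 80 52 20 [[0.0848, 0.0448], [0.0724, 0.0459]]
drawer yaw 71.39
[0.5075 0.178  0.022 ]
30.25 [ 0.83  0.52 -1.44  1.9   0.48  1.09  2.06]
+y -0.1 [ 1.61  0.57 -1.4   2.16 -0.3   0.84  1.71]
+y -0.05 [ 1.34  0.86 -1.22  2.22  0.01  0.52  1.53]
+y 0 [ 1.22  0.85 -1.22  2.22  0.01  0.44  1.45]
+y 0.1 [ 0.95  0.83 -1.17  2.18  0.    0.3   1.3 ]
+y 0.2 [ 0.67  0.82 -1.09  2.09  0.02  0.2   1.13]
-y -0.1 [-0.65  0.3   1.17  2.24 -1.1   1.31 -0.75]
-y -0.05 [-0.53  0.62  0.92  2.29 -1.45  1.29 -0.47]
-y 0 [-0.65  0.62  0.92  2.29 -1.53  1.25 -0.53]
-y 0.1 [-0.49  0.47  0.48  2.24 -1.53  0.91 -0.68]
-y 0.2 [-0.29  0.47  0.04  2.14 -1.52  0.66 -0.81]
-x -0.1 [-0.78  0.52  1.4   2.24 -1.23  1.51 -2.21]
-x -0.05 [-0.69  0.83  1.15  2.3  -1.57  1.52 -2.01]
-x 0 [ 1.27  0.96 -1.3   2.21  0.3   0.46  2.77]
-x 0.1 [ 1.01  0.95 -1.28  2.18  0.45  0.33  2.47]
-x 0.2 [ 0.75  0.94 -1.22  2.09  0.64  0.25  2.15]
```

The amber cassette sits in line between green and blue. Now to close the fingers and push the panel home with the tool leaning back.

Run:
```python
from h import *
xa=ax(np.radians(72)); ya=np.cross(UP,xa)
f=np.array([.5075,.1775,0])-.071*xa; a=np.radians(45); z=np.sin(a)*xa-np.cos(a)*UP; q=toolq(z,ya)
T=lambda d,h: f+d*xa-.019*z+h*UP
move_ptp(T(-.06,.20),q); move_gripper(0,40); print(read_time_s(),read_qpos().round(2))
movel(T(-.04,.068),q,speed=.15); pause(.1); f0=read_ft_force(); print("f0",f0.round(2),read_time_s())
F=lambda:-(read_ft_force()-f0)@xa
d=-.015; movel(T(d,.068),q,speed=.05); print(d,F().round(2))
d=.16; movel(T(d,.068),q,speed=.1); print(d,F().round(2),read_time_s())
n=0
while d<.215:
    d+=.004; movel(T(d,.068),q,speed=.04); g=F(); print(round(d,3),round(g,1),((read_eef_pos()-T(d,.068))@xa*1e3).round(1))
    if g>13: break
print(read_time_s(),read_ft_force().round(1))
for n,zz in (("drawer_front",.06),("housing_edge",.112)): pass
```

```text
31.4333 [ 1.54  0.59 -1.44  2.17 -0.27  0.77  1.61]
f0 [-0.11  0.23 -0.39] 32.575
-0.015 0.56
0.16 0.39 35.125
0.164 0.4 0.3
0.168 0.8 0.5
0.172 0.3 0.5
0.176 -1.0 0.4
0.18 0.7 0.4
0.184 0.6 0.4
0.188 2.3 -0.4
0.192 1.4 -0.1
0.196 0.1 0.9
0.2 0.2 0.4
0.204 12.2 -2.3
0.208 25.4 -5.7
38.125 [ -9.5 -23.4  14.1]
```

The force signature fits: a small detent resistance at 0.188, the drawer drawn in, then a hard stop at about 0.203. Backing off and verifying.

Run:
```python
from h import *
xa=ax(np.radians(72)); ya=np.cross(UP,xa); x=read_eef_pos()
movel(x-.10*xa,speed=.15); movel(x-.16*xa+.12*UP,speed=.2); print(read_time_s())
f=np.array([.5075,.1775,0])-.071*xa
for c in ("wrist","side","top"):
    p,im=snap(c,f"pics/z_{c}.png")
    for n,zz in (("drawer_front",.06),("housing_edge",.112)):
        for d in tip_of(c,n)[:1]:
            X=onz(p,d["at"],zz); print(c,n,np.round(d["at"]),round(d["confidence"],2),X.round(3),"along",((X-f)@xa).round(4),"lat",((X-f)@ya).round(4))
    m=cv2.countNonZero(mask(im[:,:,::-1].copy(),"blue",proj(p,f+.2*xa+.06*UP)[0],25)); print("blue px",m)
print(read_time_s(),read_ft_force().round(1))
```

```text
39.8
wrist drawer_front [344. 174.] 0.58 [0.548 0.306 0.06 ] along 0.2052 lat 0.0013
wrist housing_edge [382. 184.] 0.81 [0.544 0.296 0.112] along 0.1945 lat 0.0019
blue px 0
blue px 0
top drawer_front [176. 213.] 0.7 [0.551 0.307 0.06 ] along 0.2078 lat -0.0013
top housing_edge [174. 212.] 0.67 [0.543 0.298 0.112] along 0.197 lat 0.0036
blue px 0
40.25 [-0.1  0.3 -0.6]
```

```bash
python3 -c "
from bench import *
print(sign_off(),read_time_s())"
```

```text
the job is handed in; nothing more can be done
the job is handed in; nothing more can be done
```

The amber cassette is in the amber bay and the drawer is pushed home to its stop; camera estimates put the panel flush within about 1 mm. I handed in at about 40 s without a verdict; on the first try the cassette caught the drawer and tilted in the grip, so I levelled it and lowered it again.

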